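# Slide the motorcycle battery into the charging bay and start the charge

## Task

Push the heavy battery along the bench, low down on its foot plate so that it slides without tipping, until it is fully home in the charging bay, square against the charger's contact face. Then press the green start button on top of the charger right down and let it go. Do not lift the battery off the bench at any time, do not press the button before the battery is in, and leave the spray can, the part carton and the sprocket where they stand.

Things in the scene. Friction and masses are not known exactly. Their poses are not given: they have to be found in the camera images.
- battery: Loose black battery fixed on a red steel foot plate, 1.6 kg in all (+-20%). Origin: centre of the plate's underside. Plate 110 (x) x 110 (y) x 22 (z) mm. The battery, 100 (x) x 58 (y) mm, stands on it from y = -3 to +55 mm, up to z = 146 (terminals 161) mm, so on the -y side a bare toe sticks out 52 mm (yellow line on it). Its +y face enters the bay first.
- battery_toe (a point): Where to push: middle of the upright back edge of the toe, 55 mm to -y of the battery's origin, 11 mm above the bench. Push towards the battery's +y; it slides at about 6 to 14 N. The weight lies about 22 mm to +y of the origin, 72 mm up: pushed at the plate it slides; pushed 45 to 70 mm up or higher it topples forward.
- bay: Charging bay fixed on the bench, place and yaw vary. Origin: on the bench, below the middle of the yellow charger's contact face, which looks to the bay's -y; the battery goes in along +y. Charger 170 (x) x 115 (y) x 70 (z) mm, y = 0 to 115. The battery is home with its origin at x = 0, y = -55 mm of this frame and its axes parallel to the bay's; it slides on the bench itself.
- bay_mouth (a point): Point on the bench between the rear ends of the rails, 90 mm to -y of the bay's origin. Two steel rails 30 mm high and 122 mm apart inside run from here to the charger; from here to 38 mm further out (-y) yellow lead-ins, 30 mm high, flare to about 160 mm apart. With the battery home its toe edge is 20 mm outside this point, between the lead-ins (about 140 mm apart there).
- start_top (a point): Centre of the top of the green push button (diameter 32 mm) on the charger's top, pressed straight down. It lies at about x = +25, y = +75 mm of the bay.
- start (a joint): Travel of the button, 0 = up, 0.006 m = fully down; springs back; about 5 N fully down.
- cleaner_can: Bystander: red spray can, diameter 54 mm, 150 mm high. Origin: centre of its underside.
- part_carton: Bystander: white carton with an orange band, 60 x 60 x 55 mm. Origin: centre of its underside.
- sprocket: Bystander: steel cam sprocket lying flat, diameter 70 mm, 26 mm high. Origin: centre of its underside.

How it is judged:
On the way, in this order (a step that is already met when the one before it is completed fails the run):
1. the battery is fully home and square in the charging bay (y of battery in the frame of bay above -0.06 m and angle between the y axis of battery and the y axis of bay, either way round below 0.07 rad and angle between battery's own z axis and vertical below 0.05 rad), for 0.2 s.
2. the start button is pressed down (value of joint start above 0.0045 m), for 0.05 s.
At the end, for the whole second after the job is handed in: The battery stands flat and at rest between the rails, its front within 5 mm of the contact face, within 12 mm of the bay's centre line and 0.07 rad of square; the start button was pressed at least 4.5 mm down after that and is up again (all of step 1 and x of battery in the frame of bay between -0.012 and 0.012 m and height (world z) of battery below 0.005 m and linear speed of battery below 0.01 m/s and value of joint start below 0.002 m); the robot touches nothing.
It fails at once if the battery tips by more than 0.2 rad (angle between battery's own z axis and vertical above 0.2 rad).
It fails at once if the battery is lifted (its origin more than 14 mm above the bench) (height (world z) of battery above 0.014 m).
It fails at once if the start button is pressed while the battery is not in the bay (value of joint start above 0.003 m and y of battery in the frame of bay below -0.07 m).
It fails at once if the spray can, the carton or the sprocket is moved by more than 25 mm or knocked over (distance of any of cleaner_can, part_carton, sprocket from where it was at the start of the episode above 0.025 m or angle between any of cleaner_can, part_carton, sprocket's own z axis and vertical above 0.4 rad).
It also fails if it takes over 58 s, if anything falls off the work surface, if the arm or the gripper's body presses on something with over 40 N, if the wrist force passes 120 N, or if a joint passes its speed limit or range.

## Robot

A 7-joint arm with a two-finger parallel gripper is mounted at the origin on the work surface. World frame = base frame: x ahead of the robot, y to its left, z up, the work surface at z = 0. Lengths are in m, angles in rad, forces in N, time in s.
With the tool pointing down it reaches from about 0.4 to 0.9 m from the base axis. Payload 5.5 kg.
Tool frame: the origin (TCP) lies midway between the tips of the shut fingers; the grasp point (between the pads) lies 19 mm behind it; z points along the fingers, y is the line along which they close (so a half turn about z gives the same grasp; the last joint's range is limited). The gripper opens to 85 mm and grips with 20 to 120 N. Pads are 22 mm wide; open, the fingers measure 114 mm over their backs; the gripper's body (76 mm by 85 mm) begins 54 mm behind the grasp point. The pads swing forward as they close: fully open they stand 13 mm farther back than shut.
Start: joints at [-1.074, 0.501, -0.427, 1.55, 0.221, 1.138, -0.21], TCP at [0.151, 0.632, 0.231] pointing down, gripper open.
Joint ranges: [-2.88, 2.88], [-0.31, 2.03], [-1.54, 1.56], [0.2, 2.42], [-1.41, 4.55], [0.19, 2.02], [-2.57, 2.57]. Speed limits (rad/s): [2.57, 2.57, 3.14, 3.14, 3.14, 3.14, 3.14].

## Interface

Orientations are given as a 3x3 rotation matrix whose columns are the frame's x, y, z axes.
In Python, from workcell import observe, grab_frame, calibration, close_job gives the robot as it stands.
- The arm moves only by the shell command python3 -m pendant 'ROWS' [OPENING] [FORCE]. ROWS is JSON, a list of rows, each an object with "translation": the shift along the world's x, y, z each as a share of 0.04 m, from -1 to 1, a list of three; "rotation": the turn, a rotation vector about the world's x, y, z each as a share of 0.15 rad, from -1 to 1, a list of three. A call has 1 to 10 rows; each row shifts and turns the commanded pose from where the row before left it; what a row does not reach is not made up. A row lasts 1/10 s, in which the tool goes at most 50 mm and 8.59 degrees, less where a joint would pass 70% of its speed; a pose out of reach is approached as far as the arm can. A call with a number of a shift or a turn outside -1 to 1 is refused whole. A call with a gripper value outside its range is refused whole. OPENING is the opening, from 0 (shut) to 1 (fully open), set as the call begins (- or left out, the last holds). The fingers move at their own pace and stop on an object; FORCE is the grip in N (left out, the last holds). Time passes only in rows, so rows that do not move let the fingers close. It gives the time, the measured TCP pose, the force, the opening and the grip force at its end, in the units of the state.
- observe(): the state, without advancing time (a new reading comes with each control period).
- grab_frame(name): name is "side" or "top"; returns the picture (420x560x3 uint8, blue, green, red); there is no depth.
- calibration(name): a dict with "fov_y" (degrees; the focal length in pixels is half the picture's height over the tangent of half this angle, whatever the lens; pixels are square), "cx", "cy" (the principal point, pixels), "distortion" ([k1, k2, p1, p2, k3] as OpenCV has them; the pictures are not rectified), "rvec" (rotation vector, rad) and "tvec" (3), from world to camera coordinates, as OpenCV has them. Camera axes: x right, y down, z forward; pixel columns grow to the right and rows downward; lengths in m; the calibration is good to about 2 mm. A picture is of the moment at which its call begins. calibration takes no time and is no camera call.
- close_job(): hands the job in; it is judged then, once.
The state is a dict: "t": time; "joints": joint angles; "dq": joint speeds; "effort": joint torques, N m; "ee_pos": TCP position; "eef_rot": TCP orientation; "force": force on the tool from outside, world axes, zero at the start; "ft_torque": the same for the moment, N m; "grip_width": finger opening in m; "grasp_force": force on a finger pad.
Only numpy, scipy, OpenCV 4.12 (cv2) and the standard library are available. Lean on these libraries where they do the work, as an engineer would, in place of code of your own. Each camera call takes 0.05 s, during which the arm holds its last target. There are 200 camera calls.

## Working session

There is one attempt and no reset: what is moved stays moved. The work goes in short steps, Python scripts to look and compute and a shell command to move; the robot and the scene stay as the last step left them, time stands still between calls to the robot, and variables do not carry over. Pictures are saved under pics/ and viewed, at most 10 in all, crops included, and the job is handed in when it is done.

```bash
mkdir -p pics
python3 - <<'E'
from workcell import *
import cv2
for n in("side","top"):
    cv2.imwrite(f"pics/{n}0.png",grab_frame(n)); print(n,calibration(n))
s=observe(); print(s["t"],s["ee_pos"],s["eef_rot"],s["grip_width"])
E
```

```text
side {'fov_y': 52.51954572008993, 'cx': 278.0619016637135, 'cy': 203.1655792502133, 'distortion': array([-0.01139219,  0.        ,  0.        ,  0.        ,  0.        ]), 'rvec': array([ 0.34051894, -2.619328  ,  1.46766653]), 'tvec': array([0.55088905, 0.13315636, 0.74613821])}
top {'fov_y': 44.756328079550755, 'cx': 286.34672819779917, 'cy': 211.9357685358236, 'distortion': array([-0.17673615,  0.        ,  0.        ,  0.        ,  0.        ]), 'rvec': array([ 2.06290634, -2.12989629,  0.24297213]), 'tvec': array([0.02548978, 0.60293569, 1.07312092])}
0.1 [0.15050638 0.63169792 0.23035561] [[-9.72797888e-01  2.31655007e-01 -4.77099276e-04]
 [ 2.31655488e-01  9.72796398e-01 -1.70395912e-03]
 [ 6.93897949e-05 -1.76813050e-03 -9.99998434e-01]] 0.08591663033250216
```

View pics/side0.png

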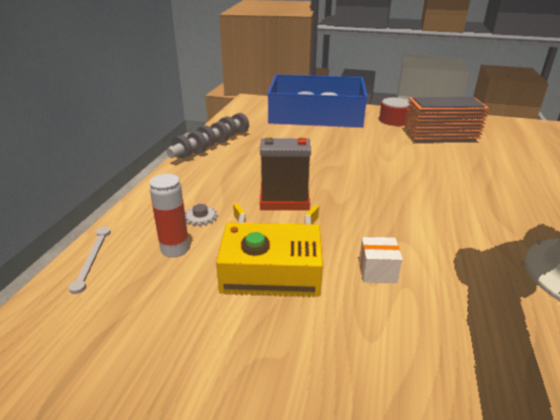

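View pics/top0.png

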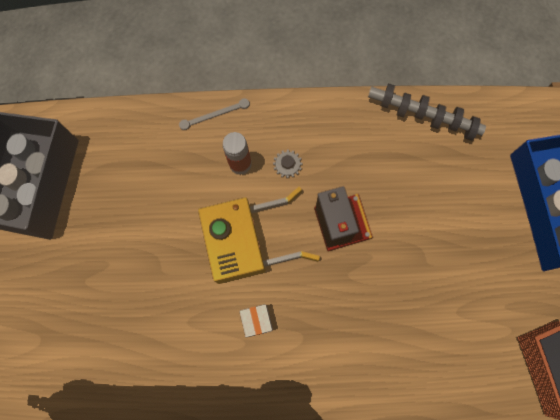

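The side view shows the charger at about (270,257) with the battery behind it at (285,175). In the top view the charger is at (232,240), the rails point right, and the battery is at (342,215). I'll enlarge the top view next.

Run:
```python
import cv2
a=cv2.imread("pics/top0.png")[170:290,190:380]; cv2.imwrite("pics/topc.png",cv2.resize(a,None,fx=4,fy=4,interpolation=cv2.INTER_CUBIC))
a=cv2.imread("pics/side0.png")[125:300,205:335]; cv2.imwrite("pics/sidec.png",cv2.resize(a,None,fx=3.4,fy=3.4,interpolation=cv2.INTER_CUBIC))
```

```text
(no output)
```

View pics/topc.png

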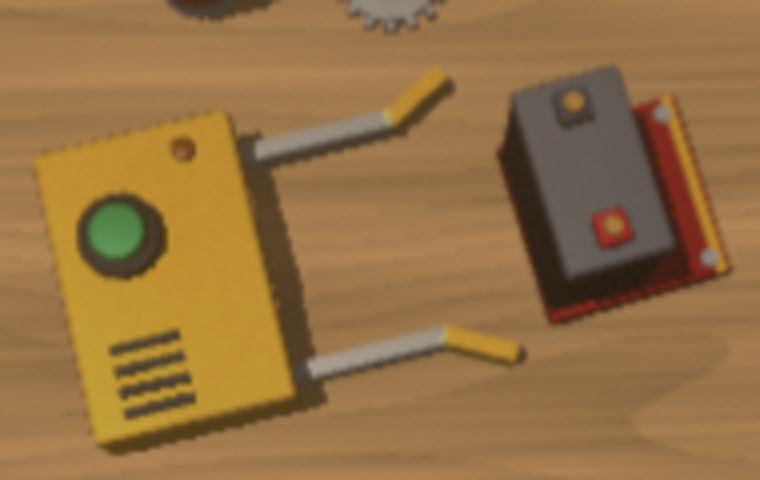

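View pics/sidec.png

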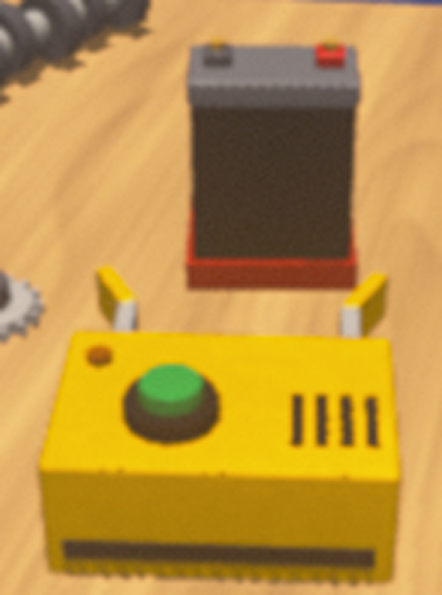

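The crops show these corners:
- **Charger top:** in the top crop they are (35,158), (227,110), (296,398) and (97,443).
- **Plate toe edge:** (672,97) to (730,270).
- **Button:** (117,230) in the top crop and (172,383) in the side crop.

I'll fit the poses from both views.

```bash
cat > h.py <<'E'
import numpy as np,cv2
from scipy.optimize import least_squares
from workcell import *
C={}
for n in("side","top"):
    c=calibration(n); f=210/np.tan(np.radians(c["fov_y"]/2))
    C[n]=(np.array([[f,0,c["cx"]],[0,f,c["cy"]],[0,0,1.]]),np.array(c["distortion"]),np.array(c["rvec"]),np.array(c["tvec"]))
def proj(n,P):
    K,d,r,t=C[n]; return cv2.projectPoints(np.array(P,float).reshape(-1,3),r,t,K,d)[0][:,0]
def ray(n,px,z):
    K,d,r,t=C[n]; R=cv2.Rodrigues(r)[0]; u=cv2.undistortPoints(np.array([[px]],float),K,d)[0,0]
    o=-R.T@t; v=R.T@np.array([*u,1]); return o+v*(z-o[2])/v[2]
def world(p,L):
    c,s=np.cos(p[2]),np.sin(p[2]); L=np.array(L,float); return np.c_[p[0]+c*L[:,0]-s*L[:,1],p[1]+s*L[:,0]+c*L[:,1],L[:,2]]
def fit(obs,p0):  # obs: list (cam, local pts, pixels)
    fn=lambda p:np.concatenate([(proj(n,world(p,L))-np.array(q)).ravel() for n,L,q in obs])
    s=least_squares(fn,p0,loss="soft_l1"); return s.x,np.abs(s.fun).reshape(-1,2)
def tri(a,b):
    f=lambda P:np.concatenate([proj("top",P)[0]-a,proj("side",P)[0]-b]); s=least_squares(f,[0,.6,.05]); return s.x
E
python3 - <<'E'
from h import *
T=lambda a:(np.array(a,float)+.5)/4-.5+[190,170]
S=lambda a:(np.array(a,float)+.5)/3.4-.5+[205,125]
b,t=T([117,230]),S([172,383]); print("button",tri(b,t))
print("corner",tri(T([227,110]),S([75,333])),tri(T([296,398]),S([390,342])))
print("term",tri(T([573,98]),S([217,43])),tri(T([613,226]),S([330,43])))
a=ray("top",T([227,110]),.07);c=ray("top",T([296,398]),.07)
ex=(a-c)[:2];yaw=np.arctan2(ex[1],ex[0]);m=(a+c)/2
L=[[85,115,70],[85,0,70],[-85,0,70],[-85,115,70]]; L=np.array(L)/1e3
x,r=fit([("top",L,T([[35,158],[227,110],[296,398],[97,443]])),("side",L,S([[40,470],[75,333],[390,342],[400,475]]))],[m[0],m[1],yaw])
print("bay",x,np.linalg.norm(ex),"\n",r.round(1).tolist())
P=np.array([[55,-55,22],[-55,-55,22],[-55,55,22]])/1e3
Q=np.array([[50,55,146],[50,-3,146],[-50,-3,146],[-50,55,146]])/1e3
F=np.array([[55,55,0],[-55,55,0]])/1e3
y,r=fit([("top",P,T([[672,97],[730,270],[552,322]])),("top",Q,T([[513,93],[617,67],[675,246],[567,278]])),("side",F,S([[188,286],[355,288]]))],[m[0],m[1]+.1,yaw])
print("bat",y,"\n",r.round(1).tolist())
d=y-x;c,s=np.cos(x[2]),np.sin(x[2]);print("bat in bay",c*d[0]+s*d[1],-s*d[0]+c*d[1],d[2])
print("toe",world(y,[[0,-.055,.011]]),"button from bay",world(x,[[.025,.075,.08]]))
for n,zz in(("can",(237,146,.15)),("spr",(288,163,.026)),("cart",(257,320,.055))): print(n,ray("top",zz[:2],zz[2]))
E
```

```text
button [0.56814568 0.1550501  0.0920831 ]
corner [0.64081123 0.09554506 0.06907178] [0.47723302 0.06010333 0.06884444]
term [ 0.61560924 -0.09173778  0.1613026 ] [ 0.54848819 -0.10848496  0.16162095]
bay [0.5594739  0.07650912 0.21698483] 0.16834134008789306 
 [[1.0, 0.4], [0.3, 0.6], [0.8, 0.0], [0.3, 1.4], [1.1, 0.3], [0.9, 0.8], [0.9, 1.0], [1.3, 1.4]]
bat [ 0.58783388 -0.12648733  0.24417028] 
 [[1.1, 0.5], [0.9, 0.2], [0.2, 0.1], [0.2, 0.8], [0.0, 0.1], [0.3, 0.2], [0.1, 0.6], [0.9, 2.3], [0.4, 2.2]]
bat in bay -0.01600736087199096 -0.20434190098597602 0.027185447132311635
toe [[ 0.6011302  -0.17985593  0.011     ]] button from bay [[0.56774122 0.1551326  0.08      ]]
can [0.73442716 0.10829708 0.15      ]
spr [ 0.73412912 -0.00154558  0.026     ]
cart [0.36680584 0.07783024 0.055     ]
```

```bash
python3 -m pendant '[{"translation":[0.7,-0.8,0],"rotation":[0,0,-0.6]},{"translation":[0.7,-0.8,0],"rotation":[0,0,-0.6]},{"translation":[0.7,-0.8,0],"rotation":[0,0,-0.6]},{"translation":[0.7,-0.8,0],"rotation":[0,0,-0.6]},{"translation":[0.7,-0.8,0],"rotation":[0,0,-0.6]},{"translation":[0.7,-0.8,0],"rotation":[0,0,-0.6]},{"translation":[0.7,-0.8,0],"rotation":[0,0,-0.6]},{"translation":[0.7,-0.8,0],"rotation":[0,0,-0.6]},{"translation":[0.7,-0.8,0],"rotation":[0,0,-0.6]},{"translation":[0.7,-0.8,0],"rotation":[0,0,-0.6]}]' 0.4
```

```text
t: 1.1
ee_pos: [0.4312, 0.3107, 0.2311]
eef_rot: [[-0.42, 0.908, -0.0], [0.908, 0.42, -0.0], [-0.0, -0.0, -1.0]]
force: [0.9, 1.0, 0.5]
grip_width: 0.0344
grasp_force: 0.0
```

```bash
python3 -m pendant '[{"translation":[0.5,-0.9,0],"rotation":[0,0,-0.1]},{"translation":[0.5,-0.9,0],"rotation":[0,0,-0.1]},{"translation":[0.5,-0.9,0],"rotation":[0,0,-0.1]},{"translation":[0.5,-0.9,0],"rotation":[0,0,-0.1]},{"translation":[0.5,-0.9,0],"rotation":[0,0,-0.1]},{"translation":[0.5,-0.9,0],"rotation":[0,0,-0.1]},{"translation":[0.5,-0.9,0],"rotation":[0,0,-0.1]},{"translation":[0.5,-0.9,0],"rotation":[0,0,-0.1]},{"translation":[0.5,-0.9,0],"rotation":[0,0,-0.1]}]'
python3 -m pendant '[{"translation":[0,-0.8,0]},{"translation":[0,-0.8,0]},{"translation":[0,-0.8,0]},{"translation":[0,-0.8,0]},{"translation":[0,-0.8,0]},{"translation":[0,0,0]}]'
```

```text
t: 2.0
ee_pos: [0.6108, -0.0131, 0.2309]
eef_rot: [[-0.297, 0.955, -0.001], [0.955, 0.297, 0.0], [0.0, -0.001, -1.0]]
force: [0.2, 0.3, -0.4]
grip_width: 0.0345
grasp_force: 0.0schema error: expected keys translation, rotation
```

```bash
python3 -m pendant '[{"translation":[0,-0.85,0],"rotation":[0,0,-0.06]},{"translation":[0,-0.85,0],"rotation":[0,0,-0.06]},{"translation":[0,-0.85,0],"rotation":[0,0,-0.06]},{"translation":[0,-0.85,0],"rotation":[0,0,-0.06]},{"translation":[0,-0.85,0],"rotation":[0,0,-0.06]},{"translation":[0,-0.85,0],"rotation":[0,0,-0.06]},{"translation":[0,0,0],"rotation":[0,0,0]}]'
python3 -m pendant '[{"translation":[0,0,-0.9],"rotation":[0,0,0]},{"translation":[0,0,-0.9],"rotation":[0,0,0]},{"translation":[0,0,-0.9],"rotation":[0,0,0]},{"translation":[0,0,-0.9],"rotation":[0,0,0]},{"translation":[0,0,-0.9],"rotation":[0,0,0]},{"translation":[0,0,-0.6],"rotation":[0,0,0]},{"translation":[0,0,-0.3],"rotation":[0,0,0]},{"translation":[0,0,0],"rotation":[0,0,0]}]'
python3 - <<'E'
from h import *
a=grab_frame("top")[150:300,190:390]; cv2.imwrite("pics/t2.png",cv2.resize(a,None,fx=4,fy=4,interpolation=cv2.INTER_CUBIC))
E
```

```text
t: 2.7
ee_pos: [0.6085, -0.2232, 0.2308]
eef_rot: [[-0.237, 0.972, -0.002], [0.972, 0.237, -0.004], [-0.004, -0.002, -1.0]]
force: [-0.7, -0.4, 0.8]
grip_width: 0.0346
grasp_force: 0.0
t: 3.5
ee_pos: [0.609, -0.2146, 0.0132]
eef_rot: [[-0.246, 0.969, -0.004], [0.969, 0.246, 0.001], [0.002, -0.003, -1.0]]
force: [-0.5, 0.1, 1.1]
grip_width: 0.0342
grasp_force: 0.0
```

View pics/t2.png

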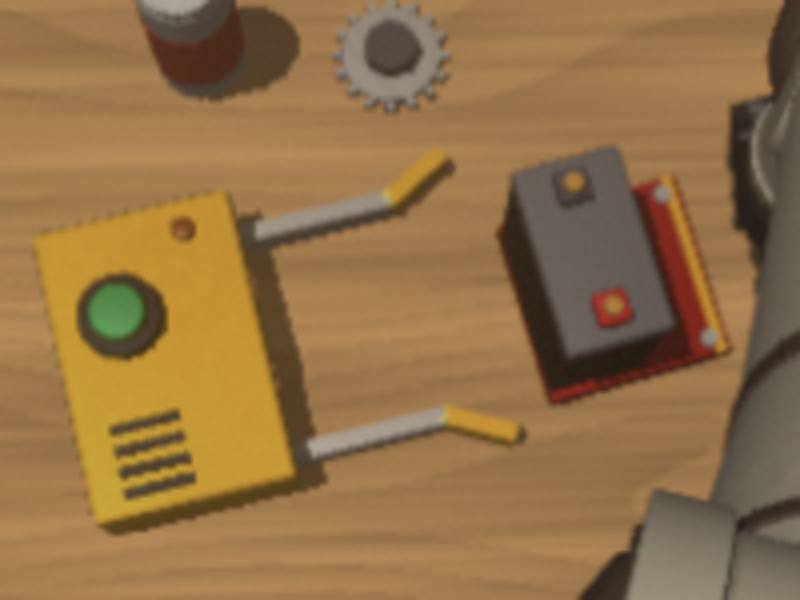

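The toe is unmoved and the fingers stand behind it. The arm is at the right of the picture. I'll lower the tool and make contact.

```bash
python3 -m pendant '[{"translation":[0,0,-0.15],"rotation":[0,0,0]},{"translation":[0,0,-0.1],"rotation":[0,0,0]},{"translation":[0,0,0],"rotation":[0,0,0]},{"translation":[-0.05,0.2,0],"rotation":[0,0,0]},{"translation":[-0.05,0.2,0],"rotation":[0,0,0]},{"translation":[-0.03,0.1,0],"rotation":[0,0,0]},{"translation":[-0.03,0.1,0],"rotation":[0,0,0]}]'
python3 -m pendant '[{"translation":[-0.02,0.15,0],"rotation":[0,0,0]},{"translation":[-0.02,0.15,0],"rotation":[0,0,0]},{"translation":[-0.02,0.15,0],"rotation":[0,0,0]},{"translation":[-0.02,0.15,0],"rotation":[0,0,0]},{"translation":[-0.02,0.15,0],"rotation":[0,0,0]}]'
```

```text
t: 4.25
ee_pos: [0.6041, -0.1906, 0.0055]
eef_rot: [[-0.246, 0.969, 0.0], [0.969, 0.246, 0.0], [0.0, 0.0, -1.0]]
force: [-0.4, 0.7, 0.1]
grip_width: 0.0344
grasp_force: 0.0
t: 4.75
ee_pos: [0.6003, -0.1659, 0.0056]
eef_rot: [[-0.243, 0.97, 0.002], [0.97, 0.243, -0.005], [-0.005, 0.0, -1.0]]
force: [0.1, -7.4, -3.0]
grip_width: 0.0342
grasp_force: 3.9
```

```bash
python3 -m pendant '[{"translation":[-0.02,0.18,0],"rotation":[0,0,-0.03]},{"translation":[-0.02,0.18,0],"rotation":[0,0,-0.03]},{"translation":[-0.02,0.18,0],"rotation":[0,0,-0.03]},{"translation":[-0.02,0.18,0],"rotation":[0,0,-0.03]},{"translation":[-0.02,0.18,0],"rotation":[0,0,-0.03]},{"translation":[-0.02,0.18,0],"rotation":[0,0,-0.03]}]'
python3 - <<'E'
from h import *
a=grab_frame("top")[150:300,190:390]; cv2.imwrite("pics/t3.png",cv2.resize(a,None,fx=4,fy=4,interpolation=cv2.INTER_CUBIC))
E
```

```text
t: 5.35
ee_pos: [0.5989, -0.1276, 0.0072]
eef_rot: [[-0.214, 0.977, 0.009], [0.977, 0.214, -0.01], [-0.012, 0.006, -1.0]]
force: [2.2, -8.0, -2.5]
grip_width: 0.0342
grasp_force: 3.8
```

View pics/t3.png

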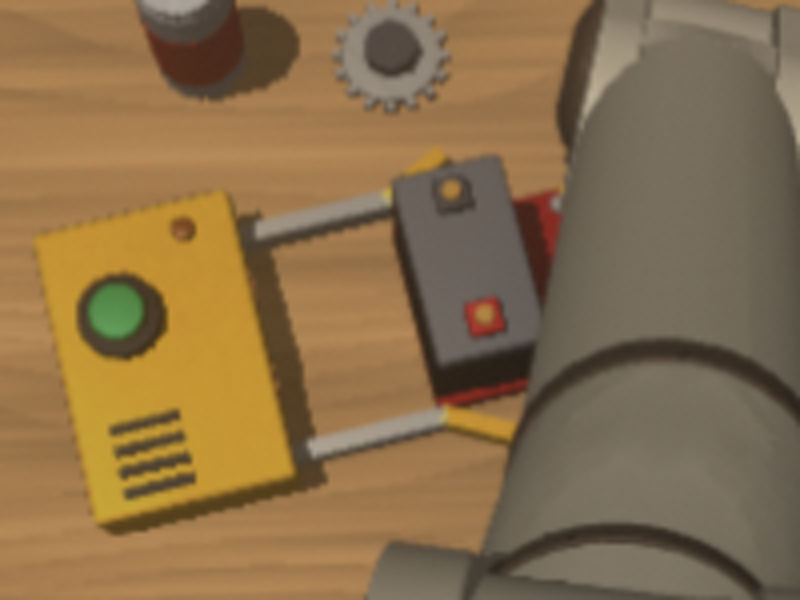

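The battery top now has corners at (395,180), (497,157), (541,331) and (437,367), with its front at the lead-in ends.

Run:
```python
from h import *
T=lambda a:(np.array(a,float)+.5)/4-.5+[190,150]
Q=np.array([[50,55,146],[50,-3,146],[-50,-3,146],[-50,55,146]])/1e3
x=np.array([0.5594739,0.07650912,0.21698483])
def rep(n,px):
    y,r=fit([("top",Q,T(px))],[.58,-.05,.22]); d=y-x;c,s=np.cos(x[2]),np.sin(x[2]);print(n,y,"in bay",c*d[0]+s*d[1],-s*d[0]+c*d[1],d[2],r.max())
rep("before",[[513,173],[617,147],[675,326],[567,358]])
rep("now",[[395,180],[497,157],[541,331],[437,367]])
# bay center line check: rail joints z=.03, top of rails inner/outer mid
for p in([388,195],[444,412],[258,232],[312,450]):
    d=ray("top",T(p),.03)-[*x[:2],0];c,s=np.cos(x[2]),np.sin(x[2]);print(c*d[0]+s*d[1],-s*d[0]+c*d[1])
```

```text
before [ 0.5877358  -0.12670491  0.23970328] in bay -0.016149980838322493 -0.20453326398761112 0.022718449430691262 0.6664327775317815
now [ 0.58470828 -0.0610298   0.20265563] in bay -0.004967562922183789 -0.13974638618817728 -0.014329199971977818 1.430018044713222
0.06868283933291493 -0.08888374952356642
-0.06340617662863805 -0.0883755470552787
0.0658149105614975 -0.009972163849189144
-0.06606238794211748 -0.010097176522284333
```

```bash
python3 -m pendant '[{"translation":[-0.02,0.18,-0.02],"rotation":[0,0,0]},{"translation":[-0.02,0.18,-0.02],"rotation":[0,0,0]},{"translation":[-0.02,0.18,-0.02],"rotation":[0,0,0]},{"translation":[-0.02,0.18,0],"rotation":[0,0,0]},{"translation":[-0.03,0.18,0],"rotation":[0,0,0]}]'
python3 -m pendant '[{"translation":[-0.03,0.18,0],"rotation":[0,0,0]},{"translation":[-0.03,0.18,0],"rotation":[0,0,0]},{"translation":[-0.03,0.18,0],"rotation":[0,0,0]},{"translation":[-0.03,0.15,0],"rotation":[0,0,0]}]'
```

```text
t: 5.9
ee_pos: [0.5945, -0.0914, 0.0059]
eef_rot: [[-0.213, 0.977, 0.008], [0.977, 0.214, -0.009], [-0.011, 0.006, -1.0]]
force: [2.1, -14.1, 8.8]
grip_width: 0.0342
grasp_force: 7.6
t: 6.3
ee_pos: [0.5901, -0.0631, 0.0059]
eef_rot: [[-0.214, 0.977, 0.009], [0.977, 0.214, -0.008], [-0.01, 0.007, -1.0]]
force: [2.6, -14.5, 9.5]
grip_width: 0.0341
grasp_force: 7.7
```

```bash
python3 -m pendant '[{"translation":[-0.02,0.1,0.04],"rotation":[0,0,0]},{"translation":[-0.02,0.1,0.03],"rotation":[0,0,0]},{"translation":[-0.02,0.1,0],"rotation":[0,0,0]},{"translation":[-0.02,0.08,0],"rotation":[0,0,0]}]'
python3 -m pendant '[{"translation":[-0.02,0.07,0],"rotation":[0,0,0]},{"translation":[-0.02,0.07,0],"rotation":[0,0,0]}]'
```

```text
t: 6.7
ee_pos: [0.5838, -0.0433, 0.006]
eef_rot: [[-0.217, 0.976, 0.002], [0.976, 0.217, -0.004], [-0.004, 0.002, -1.0]]
force: [2.2, -7.4, -2.4]
grip_width: 0.0344
grasp_force: 3.9
t: 6.9
ee_pos: [0.5834, -0.0423, 0.0061]
eef_rot: [[-0.214, 0.977, 0.005], [0.977, 0.214, -0.009], [-0.009, 0.003, -1.0]]
force: [6.7, -19.9, -7.2]
grip_width: 0.0343
grasp_force: 10.3
```

```bash
python3 -m pendant '[{"translation":[-0.01,0.05,0],"rotation":[0,0,0]},{"translation":[0,0,0],"rotation":[0,0,0]},{"translation":[0,0,0],"rotation":[0,0,0]}]'
python3 -m pendant '[{"translation":[0.05,-0.25,0],"rotation":[0,0,0]},{"translation":[0.12,-0.55,0],"rotation":[0,0,0]},{"translation":[0.12,-0.55,0],"rotation":[0,0,0]},{"translation":[0.12,-0.55,0.3],"rotation":[0,0,0]},{"translation":[0.12,-0.55,0.9],"rotation":[0,0,0]},{"translation":[0,0,0.9],"rotation":[0,0,0]},{"translation":[0,0,0.9],"rotation":[0,0,0]},{"translation":[0,0,0.9],"rotation":[0,0,0]},{"translation":[0,0,0.9],"rotation":[0,0,0]},{"translation":[0,0,0.9],"rotation":[0,0,0]}]' 0
python3 - <<'E'
from h import *
a=grab_frame("top")[150:300,190:390]; b=grab_frame("side")[125:300,205:405]
cv2.imwrite("pics/t4.png",cv2.resize(a,None,fx=4,fy=4,interpolation=cv2.INTER_CUBIC))
E
```

```text
t: 7.2
ee_pos: [0.5833, -0.0423, 0.0061]
eef_rot: [[-0.213, 0.977, 0.006], [0.977, 0.213, -0.01], [-0.011, 0.003, -1.0]]
force: [5.8, -18.5, -7.7]
grip_width: 0.0339
grasp_force: 9.7
t: 8.2
ee_pos: [0.6018, -0.1294, 0.2353]
eef_rot: [[-0.22, 0.976, 0.0], [0.976, 0.22, 0.001], [0.001, 0.0, -1.0]]
force: [0.3, -0.1, -0.3]
grip_width: -0.0001
grasp_force: 0.0
```

View pics/t4.png

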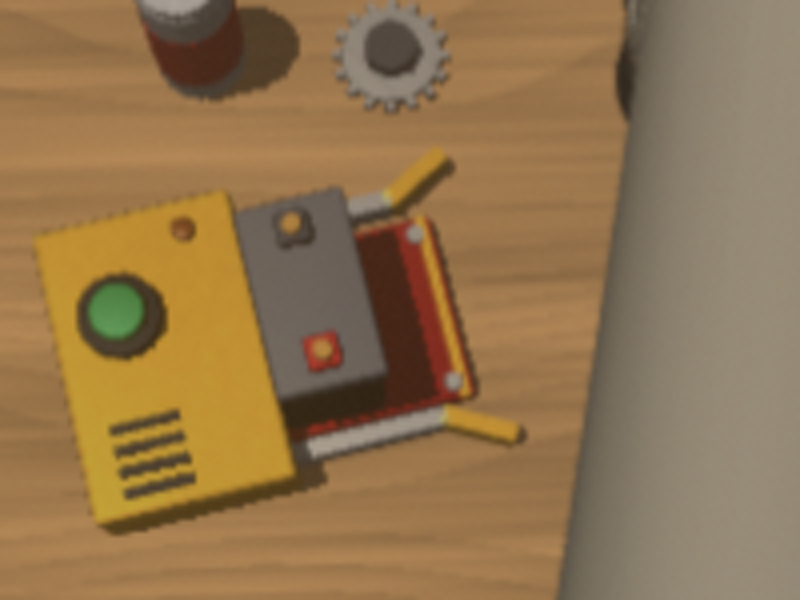

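The battery looks home. I'll check that numerically and move above the button.

```bash
python3 - <<'E'
from h import *
T=lambda a:(np.array(a,float)+.5)/4-.5+[190,150]
Q=np.array([[50,55,146],[50,-3,146],[-50,-3,146],[-50,55,146],[55,-55,22],[-55,-55,22]])/1e3
x=np.array([0.5594739,0.07650912,0.21698483])
y,r=fit([("top",Q,T([[237,212],[343,187],[385,371],[285,400],[428,218],[474,393]]))],[.57,.02,.22]); d=y-x;c,s=np.cos(x[2]),np.sin(x[2]);print(y,"in bay",c*d[0]+s*d[1],-s*d[0]+c*d[1],d[2],r.max())
E
python3 -m pendant '[{"translation":[-0.1,0.89,0],"rotation":[0,0,0]},{"translation":[-0.1,0.89,0],"rotation":[0,0,0]},{"translation":[-0.1,0.89,0],"rotation":[0,0,0]},{"translation":[-0.1,0.89,0],"rotation":[0,0,0]},{"translation":[-0.1,0.89,0],"rotation":[0,0,0]},{"translation":[-0.1,0.89,0],"rotation":[0,0,0]},{"translation":[-0.1,0.89,0],"rotation":[0,0,0]},{"translation":[-0.1,0.89,0],"rotation":[0,0,0]},{"translation":[0,0,0],"rotation":[0,0,0]},{"translation":[0,0,0],"rotation":[0,0,0]}]'
```

```text
[0.56957301 0.0215635  0.21019819] in bay -0.0019667364311238174 -0.05583139806139044 -0.006786643123896735 1.8222902824223297
t: 9.3
ee_pos: [0.5693, 0.1561, 0.2331]
eef_rot: [[-0.222, 0.975, -0.001], [0.975, 0.222, -0.0], [0.0, -0.001, -1.0]]
force: [0.4, -0.3, -0.1]
grip_width: 0.0003
grasp_force: 0.0
```

Home: y = -55.8 mm, x = -2 mm, yaw -0.007 rad. The tool is over the button, so I'll lower it.

```bash
python3 -m pendant '[{"translation":[0,0,-0.8],"rotation":[0,0,0]},{"translation":[0,0,-0.8],"rotation":[0,0,0]},{"translation":[0,0,-0.8],"rotation":[0,0,0]},{"translation":[0,0,-0.6],"rotation":[0,0,0]},{"translation":[-0.02,0,-0.2],"rotation":[0,0,0]},{"translation":[0,0,0],"rotation":[0,0,0]},{"translation":[0,0,0],"rotation":[0,0,0]}]'
python3 -m pendant '[{"translation":[0,0,-0.1],"rotation":[0,0,0]},{"translation":[0,0,-0.1],"rotation":[0,0,0]},{"translation":[0,0,0],"rotation":[0,0,0]}]'
```

```text
t: 10.0
ee_pos: [0.5703, 0.1541, 0.1068]
eef_rot: [[-0.218, 0.976, 0.002], [0.976, 0.218, 0.0], [-0.0, 0.002, -1.0]]
force: [-0.1, 0.5, 0.9]
grip_width: -0.0001
grasp_force: 0.0
t: 10.3
ee_pos: [0.5693, 0.1548, 0.0978]
eef_rot: [[-0.219, 0.976, 0.0], [0.976, 0.219, 0.0], [0.0, 0.0, -1.0]]
force: [-0.6, 0.5, -0.7]
grip_width: -0.0001
grasp_force: 0.0
```

```bash
python3 -m pendant '[{"translation":[0,0,-0.1],"rotation":[0,0,0]},{"translation":[0,0,-0.1],"rotation":[0,0,0]},{"translation":[0,0,0],"rotation":[0,0,0]}]'
python3 -m pendant '[{"translation":[0,0,-0.1],"rotation":[0,0,0]},{"translation":[0,0,0],"rotation":[0,0,0]},{"translation":[0,0,0],"rotation":[0,0,0]}]'
```

```text
t: 10.6
ee_pos: [0.5697, 0.1549, 0.0896]
eef_rot: [[-0.219, 0.976, 0.001], [0.976, 0.219, 0.0], [0.0, 0.001, -1.0]]
force: [-0.7, -0.3, 3.3]
grip_width: -0.0004
grasp_force: 1.4
t: 10.9
ee_pos: [0.5698, 0.1549, 0.0861]
eef_rot: [[-0.219, 0.976, 0.001], [0.976, 0.219, 0.0], [0.0, 0.001, -1.0]]
force: [-0.3, 0.1, 5.4]
grip_width: 0.0
grasp_force: 2.6
```

```bash
python3 -m pendant '[{"translation":[0,0,-0.08],"rotation":[0,0,0]},{"translation":[0,0,0],"rotation":[0,0,0]},{"translation":[0,0,0],"rotation":[0,0,0]}]'
python3 -m pendant '[{"translation":[0,0,-0.05],"rotation":[0,0,0]},{"translation":[0,0,0],"rotation":[0,0,0]},{"translation":[0,0,0],"rotation":[0,0,0]}]'
```

```text
t: 11.2
ee_pos: [0.5699, 0.1549, 0.0857]
eef_rot: [[-0.219, 0.976, 0.001], [0.976, 0.219, 0.001], [0.0, 0.001, -1.0]]
force: [-8.1, -2.4, 25.9]
grip_width: 0.0001
grasp_force: 13.0
t: 11.5
ee_pos: [0.57, 0.155, 0.0855]
eef_rot: [[-0.219, 0.976, 0.001], [0.976, 0.219, 0.001], [0.001, 0.002, -1.0]]
force: [-12.2, -3.0, 39.2]
grip_width: -0.0001
grasp_force: 19.5
```

The button is bottomed: a hard stop with 39 N at the tips. I'll release it, retreat and check.

```bash
python3 -m pendant '[{"translation":[0,0,0.3],"rotation":[0,0,0]},{"translation":[0,0,0.7],"rotation":[0,0,0]},{"translation":[0,0,0.9],"rotation":[0,0,0]},{"translation":[0,0,0.9],"rotation":[0,0,0]},{"translation":[0,0,0.9],"rotation":[0,0,0]},{"translation":[0,0,0.6],"rotation":[0,0,0]},{"translation":[-0.4,0.8,0],"rotation":[0,0,0]},{"translation":[-0.4,0.8,0],"rotation":[0,0,0]},{"translation":[-0.4,0.8,0],"rotation":[0,0,0]},{"translation":[-0.4,0.8,0],"rotation":[0,0,0]}]'
python3 -m pendant '[{"translation":[-0.4,0.8,0],"rotation":[0,0,0]},{"translation":[-0.4,0.8,0],"rotation":[0,0,0]},{"translation":[-0.4,0.8,0],"rotation":[0,0,0]},{"translation":[0,0,0],"rotation":[0,0,0]},{"translation":[0,0,0],"rotation":[0,0,0]},{"translation":[0,0,0],"rotation":[0,0,0]}]'
python3 - <<'E'
from h import *
a=grab_frame("top")[130:340,190:390]; b=grab_frame("side")[125:335,140:415]
cv2.imwrite("pics/t5.png",cv2.resize(np.hstack([a,b]),None,fx=1.68,fy=1.68,interpolation=cv2.INTER_CUBIC))
E
```

```text
t: 12.5
ee_pos: [0.5044, 0.2836, 0.2521]
eef_rot: [[-0.219, 0.976, -0.0], [0.976, 0.219, -0.0], [-0.0, -0.001, -1.0]]
force: [0.3, 0.5, -0.4]
grip_width: 0.0002
grasp_force: 0.0
t: 13.1
ee_pos: [0.458, 0.3772, 0.252]
eef_rot: [[-0.218, 0.976, -0.0], [0.976, 0.218, -0.001], [-0.001, -0.0, -1.0]]
force: [-0.0, 0.3, 0.4]
grip_width: -0.0001
grasp_force: 0.0
```

View pics/t5.png

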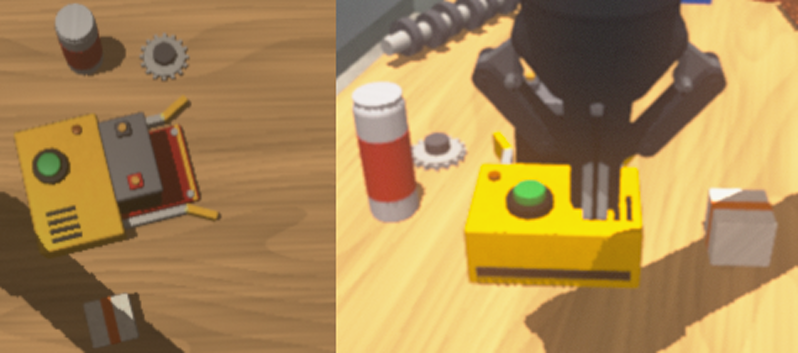

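The battery is home at (140,160), the button is up at (48,165), and the can, sprocket and carton stand where they were. The gripper is clear of everything.

```bash
python3 -c "from workcell import *; print(close_job())"
```

```text
the job is handed in; nothing more can be done
None
```

The job is handed in (no verdict returned): I pushed the battery home and square in the bay (measured about 1 mm from the contact face, 2 mm off centre), then pressed the start button to its stop and released it, and the can, carton and sprocket look unmoved in the last picture.

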